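# Load the platform shaker in a dental laboratory

## Robot

A 6-joint arm with a two-finger parallel gripper is mounted at the origin on the work surface. World frame = base frame: x ahead of the robot, y to its left, z up, the work surface at z = 0. Lengths are in m, angles in rad, forces in N, time in s.
With the tool pointing down it reaches from about 0.3 to 0.95 m from the base axis. Payload 3.1 kg.
Tool frame: the origin (TCP) lies midway between the tips of the shut fingers; the grasp point (between the pads) lies 19 mm behind it (ctrl.tcp_to_grasp is the x of the grasp point in the tool frame, in m); x points along the fingers, z is the direction in which the jaws open and shut, and the axes are right-handed (so a half turn about x gives the same grasp; the last joint's range is limited). The gripper opens to 85 mm and grips with 20 to 120 N. Pads are 22 mm wide; open, the fingers measure 114 mm over their backs; the gripper's body (76 mm by 85 mm) begins 54 mm behind the grasp point. The pads swing forward as they close: fully open they stand 13 mm farther back than shut.
Start: joints at [-1.258, 0.308, 1.634, -0, 1.2, -0.07], TCP at [0.233, -0.58, 0.231] pointing down, gripper open.
Joint ranges: [-3.06, 3.06], [-0.79, 1.96], [0.05, 2.63], [-1.19, 4.34], [0.05, 2.64], [-2.94, 2.94]. Speed limits (rad/s): [2.79, 2.79, 3.14, 3.14, 3.14, 3.14].

## Interface

Orientations are given as a rotation vector (axis times angle).
In Python, from rig import ctrl gives the robot as it stands.
- The arm moves only by the shell command python3 -m inch 'ROWS' [OPENING] [FORCE]. ROWS is JSON, one flat list of numbers, 4 for each row, row after row: the shift along the tool's x, y, z normalised to -1 to 1, where 1 is 0.2 m, then the turn about the tool's x normalised to -1 to 1, where 1 is pi rad. A call has 1 to 20 rows; each row is the pose to reach, as a shift and turn from the pose commanded when the call began, along the tool's axes at that moment, turning the shorter way round; what a row does not reach only later rows make up. A row lasts 1/12 s, in which the tool goes at most 41.7 mm and 7.16 degrees, less where a joint would pass 70% of its speed; a pose out of reach is approached as far as the arm can. A call with a number of a shift or a turn outside -1 to 1 is refused whole. A call with a gripper value outside its range is refused whole. OPENING is the gripper command: -1 is shut, 1 is fully open, values between are in proportion, set as the call begins (- or left out, the last holds). The fingers move at their own pace and stop on an object; FORCE is the grip in N (left out, the last holds). Time passes only in rows, so rows that repeat a pose let the fingers close. It gives the time, the measured TCP pose, the force and the opening at its end, in the units of the state.
- ctrl.sense(): the state, without advancing time (a new reading comes with each control period).
- ctrl.grab_frame(name): name is "scene" or "side" or "wrist"; returns a dict with "pixels" (384x512x3 uint8, red, green, blue), "K" (3x3 intrinsics, pixels), "D" ([k1, k2, p1, p2, k3] as OpenCV has them; the pictures are not rectified), "R" (3x3) and "t" (3): a world point X has camera coordinates R X + t. Camera axes: x right, y down, z forward; pixel columns grow to the right and rows downward; lengths in m; the calibration is good to about 2 mm. A picture is of the moment at which its call begins. There is no depth.
- ctrl.sign_off(): hands the job in, once; it reports no verdict.
The state is a dict: "clock": time; "joint_positions": joint angles; "qd": joint speeds; "joint_torque": joint torques, N m; "ee_pos": TCP position; "orientation": TCP orientation; "contact_force": force on the tool from outside, world axes, zero at the start; "torque": the same for the moment, N m; "gripper_width": finger opening in m.
Only numpy, scipy, OpenCV 4.12 (cv2) and the standard library are available. Lean on these libraries where they do the work, as an engineer would, in place of code of your own. Each camera call takes 0.05 s, during which the arm holds its last target. There are 200 camera calls.

## Task

Lift the blue dust lid off the shaker by its knob and lay it squarely on the black mat. Then stand every tall brown bottle in the shaker's back row (farther from the robot and the start button, behind the yellow rail); only when all of those are in, stand every short white jar in the front row, setting everything down gently. When all are standing upright in their rows, press the green start button fully down and let go, leaving the wooden bur block and green bowl alone.

Things in the scene. Friction and masses are not known exactly. Their poses are not given: they have to be found in the camera images.
- shaker: fixed platform shaker; origin on the bench under the platform's centre; its x axis points from the start button's console to the back row (away from the robot), y along the rows. Platform floor 70 mm above the bench, inside 170 mm (x) by 290 mm (y), surrounded by a rim 4 mm thick that rises 12 mm above the floor. A yellow rail along y at x = 0 (4 mm thick, 10 mm high) divides it: back row x = +2 to +85 mm, front row x = -85 to -2 mm. Row centre lines at x = +43 and -43 mm
- start_top (a point): top centre of the green start button (28 mm diameter), on the console 122 mm in front of the shaker's centre (shaker x = -122 mm, y = 0); pressed straight down
- start (a joint): travel of the start button in m: 0 released, 0.006 fully down (4 N spring; it comes back up when let go)
- lid_knob (a point): centre of the black round knob head (32 mm diameter, 22 mm high) on the middle of the loose blue lid, 25 mm above the lid's plate and 37 mm above the lower edge of the lid's skirt. The lid is a flat plate 190 mm (its x) by 310 mm (its y), with a skirt 8 mm deep that fits loosely (3 mm clearance) around the outside of the shaker's rim; 0.35 kg; axes are those of the lid, lined up with the shaker's when it is on
- mat: fixed black rubber mat for the lid, 215 mm (its x) by 335 mm (its y), 4 mm thick; origin at the centre of its underside, on the bench. The lid lies squarely when its long side runs along the mat's long side (either way round)
- T1_mid (a point): centre (50 mm up, half-way) of a tall brown glass bottle with a red cap: straight body 46 mm diameter up to 78 mm, narrower cap (32 mm) to the full height of 100 mm, about 0.14 kg; z axis points out of the cap. Reads None when this bottle is absent. Best gripped on its straight body about 65 mm up, so that the gripper clears the cap
- T2_mid (a point): centre (50 mm up, half-way) of a tall brown glass bottle with a white cap: straight body 46 mm diameter up to 78 mm, narrower cap (32 mm) to the full height of 100 mm, about 0.14 kg; z axis points out of the cap. Reads None when this bottle is absent. Best gripped on its straight body about 65 mm up, so that the gripper clears the cap
- T3_mid (a point): centre (50 mm up, half-way) of a tall brown glass bottle with a blue cap: straight body 46 mm diameter up to 78 mm, narrower cap (32 mm) to the full height of 100 mm, about 0.14 kg; z axis points out of the cap. Reads None when this bottle is absent. Best gripped on its straight body about 65 mm up, so that the gripper clears the cap
- S1_mid (a point): centre (25 mm up, half-way) of a short white jar with a green lid that stays on: plain cylinder 50 mm diameter, 50 mm high, about 0.11 kg; z axis up. Reads None when this jar is absent
- S2_mid (a point): centre (25 mm up, half-way) of a short white jar with an orange lid that stays on: plain cylinder 50 mm diameter, 50 mm high, about 0.11 kg; z axis up. Reads None when this jar is absent
- S3_mid (a point): centre (25 mm up, half-way) of a short white jar with a grey lid that stays on: plain cylinder 50 mm diameter, 50 mm high, about 0.11 kg; z axis up. Reads None when this jar is absent
- burs: bystander: loose wooden bur block, 50 x 90 mm, 51 mm high with the burs; origin at the centre of its underside
- bowl: bystander: loose green mixing bowl, 84 mm diameter, 45 mm high; origin at the centre of its underside

How it is judged:
On the way, in this order (a step that is already met when the one before it is completed fails the run):
1. the lid lies squarely and flat on the mat (horizontal distance between lid_knob and mat below 0.035 m and angle between lid_knob's own z axis and vertical below 0.06 rad and angle between the x axis of lid_knob and the x axis of mat, either way round below 0.26 rad and height (world z) of lid_knob between 0.034 and 0.048 m), for 0.2 s.
2. every tall bottle stands upright in the back row while no jar is on the shaker yet (x of T1_mid in the frame of shaker between 0.014 and 0.075 m and y of T1_mid in the frame of shaker between -0.13 and 0.13 m and z of T1_mid in the frame of shaker between 0.113 and 0.127 m and angle between each of T1_mid, T2_mid, T3_mid's own z axis and vertical below 0.1 rad and x of T2_mid in the frame of shaker between 0.014 and 0.075 m and y of T2_mid in the frame of shaker between -0.13 and 0.13 m and z of T2_mid in the frame of shaker between 0.113 and 0.127 m and x of T3_mid in the frame of shaker between 0.014 and 0.075 m and y of T3_mid in the frame of shaker between -0.13 and 0.13 m and z of T3_mid in the frame of shaker between 0.113 and 0.127 m and height (world z) of each of S1_mid, S2_mid, S3_mid below 0.06 m), for 0.2 s.
3. every short jar stands upright in the front row, the bottles still in the back row (x of T1_mid in the frame of shaker between 0.014 and 0.075 m and y of T1_mid in the frame of shaker between -0.13 and 0.13 m and z of T1_mid in the frame of shaker between 0.113 and 0.127 m and angle between each of T1_mid, T2_mid, T3_mid, S1_mid, S2_mid, S3_mid's own z axis and vertical below 0.1 rad and x of T2_mid in the frame of shaker between 0.014 and 0.075 m and y of T2_mid in the frame of shaker between -0.13 and 0.13 m and z of T2_mid in the frame of shaker between 0.113 and 0.127 m and x of T3_mid in the frame of shaker between 0.014 and 0.075 m and y of T3_mid in the frame of shaker between -0.13 and 0.13 m and z of T3_mid in the frame of shaker between 0.113 and 0.127 m and x of S1_mid in the frame of shaker between -0.075 and -0.014 m and y of S1_mid in the frame of shaker between -0.13 and 0.13 m and z of S1_mid in the frame of shaker between 0.088 and 0.102 m and x of S2_mid in the frame of shaker between -0.075 and -0.014 m and y of S2_mid in the frame of shaker between -0.13 and 0.13 m and z of S2_mid in the frame of shaker between 0.088 and 0.102 m and x of S3_mid in the frame of shaker between -0.075 and -0.014 m and y of S3_mid in the frame of shaker between -0.13 and 0.13 m and z of S3_mid in the frame of shaker between 0.088 and 0.102 m), for 0.2 s.
4. with all of them in place, the start button is pressed fully down (all of step 3 and value of joint start above 0.0045 m), for 0.05 s.
At the end, for the whole second after the job is handed in: bottles upright (0.1 rad) on the back row's floor, jars on the front row's, centres 14 to 75 mm from the rail's middle and within 130 mm of the shaker's middle along the row; lid flat on the mat, knob within 35 mm of its centre, turned under 0.26 rad; button up, all at rest (all of step 1 and all of step 3 and linear speed of each of T1, T2, T3, S1, S2, S3, lid below 0.03 m/s and value of joint start below 0.002 m); the robot touches nothing.
It fails at once if a bystander (bur block or bowl) is moved more than 25 mm (distance of any of burs, bowl from where it was at the start of the episode above 0.025 m).
It fails at once if a bottle or jar is dropped or slammed onto the shaker (more than 60 N) (contact force between any of T1, T2, T3, S1, S2, S3 and shaker above 60 N).
Of T1, T2, T3 only 2 to 3 are there at a start; the rules pass over those that are not, and their reading is None.
Of S1, S2, S3 only 2 to 3 are there at a start; the rules pass over those that are not, and their reading is None.
At some moment in a run one of S1, S2, S3 may be knocked a few centimetres aside while the robot is not near it.
It also fails if it takes over 210 s, if anything falls off the work surface, if the arm or the gripper's body presses on something with over 40 N, if the wrist force passes 120 N, or if a joint passes its speed limit or range.

## Working session

There is one attempt and no reset: what is moved stays moved. The work goes in short steps, Python scripts to look and compute and a shell command to move; the robot and the scene stay as the last step left them, time stands still between calls to the robot, and variables do not carry over. Pictures are saved under pics/ and viewed, about 12 in all and at most 16, crops included, and the job is handed in when it is done.

```bash
ls; mkdir -p pics; cat > h.py <<'E'
import numpy as np, cv2, pickle
from scipy.spatial.transform import Rotation as Ro
from rig import ctrl
def grab(n,fn):
    f=ctrl.grab_frame(n); pickle.dump(f,open(f'{fn}.pkl','wb'))
    cv2.imwrite(f'pics/{fn}.png',f['pixels'][:,:,::-1]); return f
def load(fn): return pickle.load(open(f'{fn}.pkl','rb'))
def proj(f,P):
    rv=cv2.Rodrigues(np.array(f['R'],float))[0]
    return cv2.projectPoints(np.array(P,float).reshape(-1,1,3),rv,np.array(f['t'],float),np.array(f['K'],float),np.array(f['D'],float))[0].reshape(-1,2)
def onz(f,uv,z):
    u=cv2.undistortPoints(np.array(uv,float).reshape(-1,1,2),np.array(f['K'],float),np.array(f['D'],float)).reshape(-1,2)
    R=np.array(f['R']);c=-R.T@np.array(f['t'])
    d=np.c_[u,np.ones(len(u))]@R
    return c+d*((z-c[2])/d[:,2])[:,None]
def crop(fn,x0,y0,x1,y1,s,out):
    im=cv2.imread(f'pics/{fn}.png')[y0:y1,x0:x1]
    cv2.imwrite(f'pics/{out}.png',cv2.resize(im,None,fx=s,fy=s,interpolation=cv2.INTER_CUBIC))
def st():
    s=ctrl.sense();print('t',round(s['clock'],2),'p',np.round(s['ee_pos'],4),'F',np.round(s['contact_force'],1),'w',round(s['gripper_width'],4))
    R=Ro.from_rotvec(s['orientation']).as_matrix();print(np.round(R,3).tolist(), 'q',np.round(s['joint_positions'],2));return s,R
def go(T,yaw=None):
    """rows for target TCP world T; yaw = world angle of jaw axis (deg)"""
    s,R=st();d=R.T@(np.array(T)-s['ee_pos'])
    a=0
    if yaw is not None:
        z=np.array([np.cos(np.radians(yaw)),np.sin(np.radians(yaw)),0])
        l=R.T@z; a=np.arctan2(-l[1],l[2]); a=(a+np.pi/2)%np.pi-np.pi/2
    print('row',np.round(d/0.2,4),round(a/np.pi,4),'mm',np.round(d*1000,1),'deg',round(np.degrees(a),1),'rows>=',max(np.linalg.norm(d)/.0417,abs(np.degrees(a))/7.16))
E
python3 - <<'E'
from h import *
a=grab('scene','s0');b=grab('side','d0');st()
im=np.hstack([a['pixels'],b['pixels']])[:,:,::-1]
for n,f in(('scene',a),('side',b)):
    R=np.array(f['R']);print(n,-R.T@np.array(f['t']),R[2])
for k in('s0','d0'): cv2.imwrite(f'pics/{k}v.png',cv2.resize(cv2.imread(f'pics/{k}.png'),(800,600),interpolation=cv2.INTER_CUBIC))
E
```

```text
pics
t 0.1 p [ 0.2332 -0.5791  0.2302] F [-0.2  0.6 -0.4] w 0.0855
[[-0.001, 0.928, 0.374], [0.002, 0.374, -0.928], [-1.0, 0.0, -0.002]] q [-1.26  0.31  1.64 -0.    1.2  -0.07]
scene [ 1.11254983 -0.49761357  0.70686115] [-0.58080546  0.53704128 -0.61176113]
side [0.35292156 0.76951679 0.58634505] [ 0.24474909 -0.82264512 -0.51317919]
```

View pics/s0v.png

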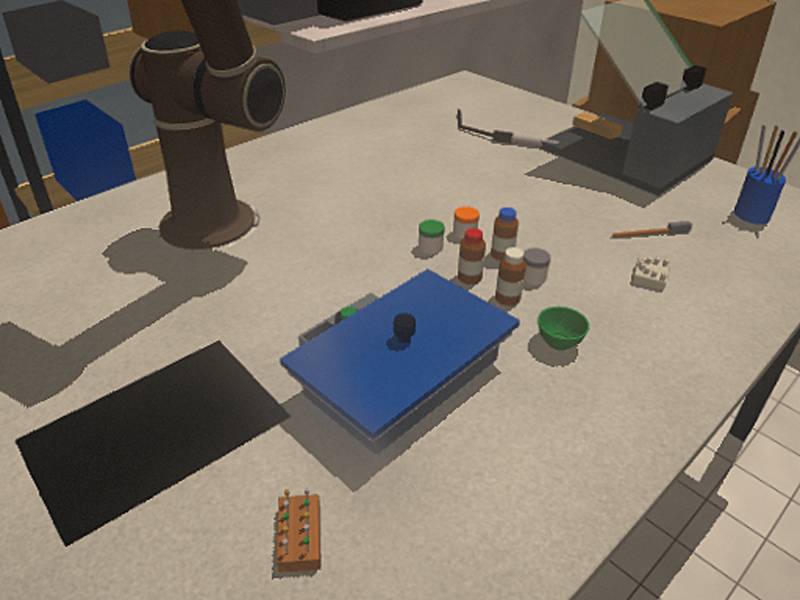

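View pics/d0v.png

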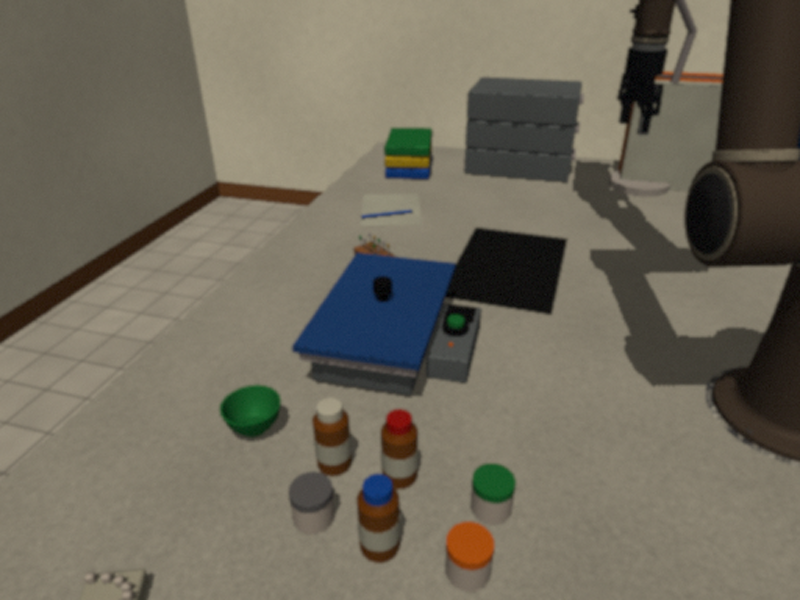

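The scene view shows all six containers, with the lid knob at (404,326), the mat at left and the bur block at (298,530). The side view shows the button at (456,322), the caps and the bowl. Next I triangulate.

```bash
python3 - <<'E'
from h import *
a=load('s0');b=load('d0');k=512/800
def z(f,n,uv,h): print(n,np.round(onz(f,np.array(uv)*k,h),3).tolist())
S=dict(T1=((474,234),(399,418),.1),T2=((514,253),(329,406),.1),T3=((508,211),(378,484),.1),S1=((431,227),(494,477),.05),S2=((467,213),(470,539),.05),S3=((537,256),(312,484),.05),knob=((404,326),(383,288),.111),bowl=((563,325),(251,408),.045),btn=((348,313),(456,321),.07))
for n,(p,q,h) in S.items(): z(a,n+' sc',[p],h); z(b,n+' sd',[q],h)
z(a,'lid',[(427,269),(519,322),(373,435),(282,361)],.086)
z(b,'lid sd',[(358,255),(457,263),(425,368),(297,350)],.086)
z(a,'mat',[(220,341),(289,413),(66,545),(17,440)],.004)
z(b,'mat sd',[(475,230),(566,239),(552,310)],.004)
z(a,'burs',[(278,496),(319,494),(320,572),(273,573)],.04)
E
```

```text
T1 sc [[0.51, 0.262, 0.1]]
T1 sd [[0.505, 0.267, 0.1]]
T2 sc [[0.597, 0.267, 0.1]]
T2 sd [[0.594, 0.27, 0.1]]
T3 sc [[0.5, 0.371, 0.1]]
T3 sd [[0.499, 0.369, 0.1]]
S1 sc [[0.387, 0.282, 0.05]]
S1 sd [[0.386, 0.281, 0.05]]
S2 sc [[0.399, 0.374, 0.05]]
S2 sd [[0.398, 0.37, 0.05]]
S3 sc [[0.589, 0.354, 0.05]]
S3 sd [[0.587, 0.348, 0.05]]
knob sc [[0.617, -0.012, 0.111]]
knob sd [[0.611, -0.003, 0.111]]
bowl sc [[0.733, 0.232, 0.045]]
bowl sd [[0.722, 0.246, 0.045]]
btn sc [[0.5, -0.021, 0.07]]
btn sd [[0.49, -0.001, 0.07]]
lid [[0.516, 0.139, 0.086], [0.707, 0.143, 0.086], [0.72, -0.163, 0.086], [0.534, -0.17, 0.086]]
lid sd [[0.707, -0.147, 0.086], [0.522, -0.165, 0.086], [0.503, 0.148, 0.086], [0.69, 0.157, 0.086]]
mat [[0.349, -0.175, 0.004], [0.555, -0.182, 0.004], [0.547, -0.516, 0.004], [0.336, -0.507, 0.004]]
mat sd [[0.542, -0.492, 0.004], [0.335, -0.497, 0.004], [0.345, -0.182, 0.004]]
burs [[0.684, -0.288, 0.04], [0.716, -0.249, 0.04], [0.798, -0.311, 0.04], [0.764, -0.351, 0.04]]
```

```bash
python3 -c "
from h import *
go([.613,-.009,.23],3.3)"
```

```text
t 0.1 p [ 0.2332 -0.5791  0.2302] F [-0.2  0.6 -0.4] w 0.0855
[[-0.001, 0.928, 0.374], [0.002, 0.374, -0.928], [-1.0, 0.0, -0.002]] q [-1.26  0.31  1.64 -0.    1.2  -0.07]
row [ 0.0053  2.8262 -1.9347] -0.3965 mm [   1.1  565.2 -386.9] deg -71.4 rows>= 16.42669948020079
```

```bash
python3 -m inch '[0,1,-0.68,0,0,1,-0.68,0,0,1,-0.68,0,0,1,-0.68,0,0,1,-0.68,0,0,1,-0.68,0,0,1,-0.68,0]' 1 60
python3 -m inch '[0,1,-0.68,0,0,1,-0.68,0,0,1,-0.68,0,0,1,-0.68,0,0,1,-0.68,0,0,1,-0.68,0,0,1,-0.68,0]'
python3 -m inch '[0,0.825,-0.57,-0.396,0,0.825,-0.57,-0.396,0,0.825,-0.57,-0.396,0,0.825,-0.57,-0.396,0,0.825,-0.57,-0.396,0,0.825,-0.57,-0.396,0,0.825,-0.57,-0.396,0,0.825,-0.57,-0.396,0,0.825,-0.57,-0.396,0,0.825,-0.57,-0.396,0,0.825,-0.57,-0.396,0,0.825,-0.57,-0.396]'
python3 -c "
from h import *
f=grab('wrist','w1');st()
R=np.array(f['R']);print(-R.T@np.array(f['t']),R.tolist())
print(proj(f,[[.613,-.009,.111],[.613,-.009,.122],[.493,-.014,.066]]))"
```

```text
clock: 0.68
ee_pos: [0.3704, -0.3734, 0.2306]
orientation: [0.922, 1.37, -0.916]
contact_force: [-0.5, -0.5, 0.8]
gripper_width: 0.0853
clock: 1.27
ee_pos: [0.5054, -0.1737, 0.2311]
orientation: [0.921, 1.368, -0.916]
contact_force: [-0.4, -0.4, -0.7]
gripper_width: 0.0856
clock: 2.27
ee_pos: [0.6131, -0.0117, 0.2308]
orientation: [-0.041, 1.571, 0.041]
contact_force: [-0.8, 0.8, 1.1]
gripper_width: 0.0853
t 2.32 p [ 0.6132 -0.0116  0.2309] F [ 0.9 -0.3 -0.7] w 0.0854
[[-0.001, -0.052, 0.999], [-0.0, 0.999, 0.052], [-1.0, -0.0, -0.001]] q [-0.09  0.29  1.66 -0.    1.19 -0.14]
[0.60903471 0.0619477  0.37467195] [[0.9986071314645897, 0.05275984498099361, 0.0004424315171412941], [0.05036259825008482, -0.9556662824550345, 0.2901130215555256], [0.015729134927464538, -0.2896866502553368, -0.9569922878363637]]
[[257.42984683 183.14725819]
 [257.43953297 186.32809661]
 [146.49569521 171.15039024]]
```

View pics/w1.png

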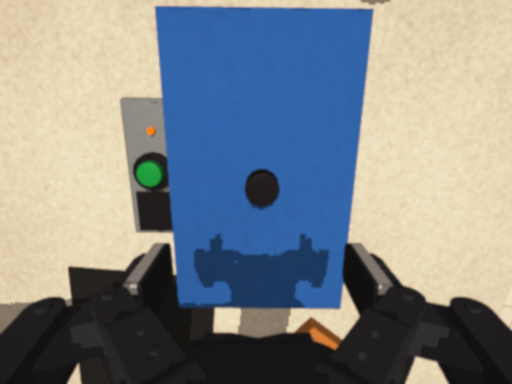

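Wrist view: knob top centre at about (262.5,187), button at (149.5,173), lid edges nearly vertical.

```bash
python3 -c "
from h import *
f=load('w1')
print(onz(f,[[262.5,187]],.122),onz(f,[[149.5,173]],.066),onz(f,[[149.5,173]],.075))
print(onz(f,[[157,8],[373,11],[341,307],[179,307]],.086))"
```

```text
[[ 0.61758604 -0.00938784  0.122     ]] [[ 0.49613833 -0.01588963  0.066     ]] [[ 0.49943007 -0.01362012  0.075     ]]
[[ 0.51789592  0.13701898  0.086     ]
 [ 0.70575002  0.14467733  0.086     ]
 [ 0.71947559 -0.16109437  0.086     ]
 [ 0.52927766 -0.17107368  0.086     ]]
```

```bash
python3 -m inch '[0.3,0.008,0.022,0,0.5,0.008,0.022,0,0.6,0.008,0.022,0,0.65,0.008,0.022,0,0.68,0.008,0.022,0,0.68,0.008,0.022,0,0.68,0.008,0.022,0]' 
python3 -m inch '[0,0,0,0,0,0,0,0,0,0,0,0,0,0,0,0,0,0,0,0,0,0,0,0,0,0,0,0,0,0,0,0,0,0,0,0]' -1 80
python3 -m inch '[-0.05,0,0,0,-0.1,0,0,0,-0.15,0,0,0,-0.2,0,0,0,-0.25,0,0,0,-0.3,0,0,0,-0.35,0,0,0,-0.4,0,0,0,-0.4,0,0,0,-0.4,0,0,0]' 
python3 -c "
from h import *
go([.446,-.345,.175],-1.3)"
```

```text
clock: 2.9
ee_pos: [0.6195, -0.0091, 0.0973]
orientation: [-0.044, 1.567, 0.043]
contact_force: [0.1, 0.3, 0.4]
gripper_width: 0.0854
clock: 3.65
ee_pos: [0.6181, -0.0089, 0.0968]
orientation: [-0.044, 1.569, 0.044]
contact_force: [-1.6, 0.5, 6.3]
gripper_width: 0.0297
clock: 4.48
ee_pos: [0.6184, -0.0089, 0.1765]
orientation: [-0.044, 1.568, 0.044]
contact_force: [-0.2, 0.7, -4.1]
gripper_width: 0.0298
t 4.48 p [ 0.6184 -0.0089  0.1765] F [-0.2  0.7 -4.1] w 0.0298
[[0.002, -0.056, 0.998], [-0.0, 0.998, 0.056], [-1.0, -0.0, 0.002]] q [-0.08  0.35  1.7   0.    1.09 -0.14]
row [ 0.0057 -1.6295 -0.9549] 0.0251 mm [   1.1 -325.9 -191. ] deg 4.5 rows>= 9.058457924437336
```

```bash
python3 -m inch '[0,-0.04,-0.025,0,0,-0.12,-0.07,0,0,-0.21,-0.12,0,0,-0.3,-0.18,0,0,-0.39,-0.23,0,0,-0.48,-0.28,0.01,0,-0.57,-0.34,0.02,0,-0.65,-0.39,0.025,0,-0.72,-0.43,0.025,0,-0.78,-0.46,0.025,0,-0.81,-0.475,0.025,0,-0.81,-0.475,0.025]'
python3 -m inch '[0,-0.04,-0.025,0,0,-0.12,-0.07,0,0,-0.21,-0.12,0,0,-0.3,-0.18,0,0,-0.39,-0.23,0,0,-0.48,-0.28,0,0,-0.57,-0.34,0,0,-0.65,-0.39,0,0,-0.72,-0.43,0,0,-0.78,-0.46,0,0,-0.81,-0.475,0,0,-0.81,-0.475,0,0,-0.81,-0.475,0]'
python3 -c "
from h import *
go([.446,-.345,.03],-1.3)
grab('scene','s1');crop('s1',0,180,300,384,2.6,'s1c')"
```

```text
clock: 5.48
ee_pos: [0.5309, -0.1772, 0.1748]
orientation: [0.019, 1.572, -0.019]
contact_force: [-0.1, -0.6, -4.4]
gripper_width: 0.0293
clock: 6.57
ee_pos: [0.4335, -0.3354, 0.1752]
orientation: [0.019, 1.57, -0.017]
contact_force: [-0.9, 0.3, -3.7]
gripper_width: 0.0295
t 6.57 p [ 0.4335 -0.3354  0.1752] F [-0.9  0.3 -3.7] w 0.0295
[[0.0, 0.023, 1.0], [0.001, 1.0, -0.023], [-1.0, 0.001, 0.0]] q [-0.74  0.22  1.86  0.    1.05 -0.72]
row [ 0.7261 -0.047   0.0632] -0.0001 mm [145.2  -9.4  12.6] deg -0.0 rows>= 3.502760781031618
```

View pics/s1c.png

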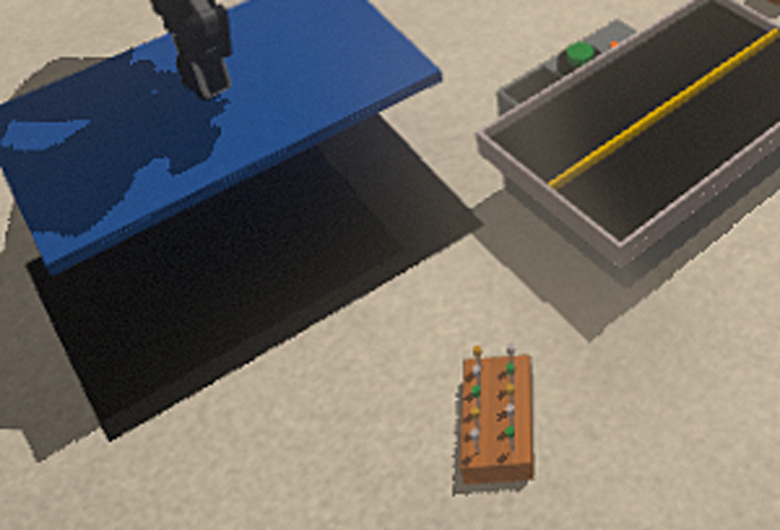

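The lid hangs level and square over the mat. Now lowering it slowly.

```bash
python3 -m inch '[0.08,-0.02,0.03,0,0.18,-0.047,0.063,0,0.28,-0.047,0.063,0,0.38,-0.047,0.063,0,0.48,-0.047,0.063,0,0.57,-0.047,0.063,0,0.64,-0.047,0.063,0,0.68,-0.047,0.063,0,0.7,-0.047,0.063,0,0.715,-0.047,0.063,0,0.73,-0.047,0.063,0,0.738,-0.047,0.063,0,0.738,-0.047,0.063,0,0.738,-0.047,0.063,0]'
```

```text
clock: 7.78
ee_pos: [0.446, -0.3458, 0.0283]
orientation: [0.017, 1.57, -0.018]
contact_force: [0.2, 0.1, -2.8]
gripper_width: 0.0299
```

```bash
python3 -m inch '[0.006,0,0,0,0.012,0,0,0,0.012,0,0,0]'
python3 -m inch '[0,0,0,0,0,0,0,0,0,0,0,0,0,0,0,0,0,0,0,0]' 1 60
python3 -m inch '[-0.1,0,0,0,-0.3,0,0,0,-0.5,0,0,0,-0.7,0,0,0,-0.9,0,0,0,-0.95,0,0,0,-0.95,0,0,0]'
python3 -c "
from h import *
grab('scene','s2');crop('s2',0,180,300,384,2.6,'s2c')
go([.597,.269,.23],2.5)"
```

```text
clock: 8.03
ee_pos: [0.4462, -0.346, 0.0268]
orientation: [0.017, 1.57, -0.018]
contact_force: [-1.5, 1.4, 3.1]
gripper_width: 0.0292
clock: 8.45
ee_pos: [0.4458, -0.3456, 0.0253]
orientation: [0.017, 1.57, -0.018]
contact_force: [-0.2, 0.4, -0.1]
gripper_width: 0.0851
clock: 9.03
ee_pos: [0.4483, -0.3478, 0.2205]
orientation: [0.012, 1.563, -0.023]
contact_force: [0.6, -0.1, 0.1]
gripper_width: 0.0853
t 9.08 p [ 0.4466 -0.3463  0.2172] F [-0.5  0.2  0.5] w 0.0855
[[0.003, 0.022, 1.0], [-0.003, 1.0, -0.022], [-1.0, -0.003, 0.003]] q [-0.74  0.21  1.79  0.    1.14 -0.71]
row [-0.0707  3.0923  0.6828] -0.021 mm [-14.1 618.5 136.6] deg -3.8 rows>= 15.192243494559388
```

View pics/s2c.png

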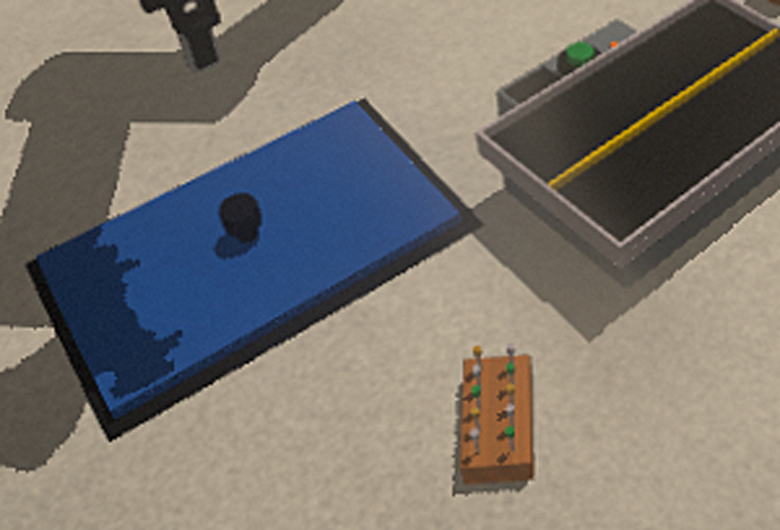

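The lid lies square on the mat with its margins even. Now to look at the shaker and the bottles from above.

```bash
python3 -m inch '[-0.1,0.9,0.42,-0.02,-0.1,0.9,0.42,-0.02,-0.1,0.9,0.42,-0.02,-0.1,0.9,0.42,-0.02,-0.1,0.9,0.42,-0.02,-0.1,0.9,0.42,-0.02]'
python3 -m inch '[0,0.8,0.4,0,0,0.8,0.4,0,0,0.8,0.4,0,0,0.8,0.4,0,0,0.8,0.4,0,0,0.8,0.4,0]'
python3 -c "
from h import *
st();f=grab('wrist','w2')"
python3 -m inch '[-0.1,1,-0.2,0,-0.2,1,-0.2,0,-0.2,1,-0.2,0,-0.2,1,-0.2,0,-0.2,1,-0.2,0,-0.2,1,-0.2,0,-0.2,1,-0.2,0]'
python3 -m inch '[-0,0.4,-0.1,0,-0,0.4,-0.1,0,-0,0.4,-0.1,0,-0,0.4,-0.1,0]'
python3 -c "
from h import *
st();f=grab('wrist','w3')
i=np.hstack([cv2.imread('pics/w2.png')[:,90:490],cv2.imread('pics/w3.png')[:,56:456]]);cv2.imwrite('pics/w23.png',i)"
```

```text
clock: 9.58
ee_pos: [0.5344, -0.1615, 0.2326]
orientation: [-0.032, 1.573, 0.04]
contact_force: [-0.5, -1.1, 1.2]
gripper_width: 0.0857
clock: 10.08
ee_pos: [0.6065, -0.0014, 0.232]
orientation: [-0.034, 1.575, 0.036]
contact_force: [-0.7, -0.9, 0.0]
gripper_width: 0.0854
t 10.08 p [ 0.6065 -0.0014  0.232 ] F [-0.7 -0.9  0. ] w 0.0854
[[-0.005, -0.045, 0.999], [0.001, 0.999, 0.045], [-1.0, 0.001, -0.005]] q [-0.07  0.28  1.67  0.    1.2  -0.12]
clock: 10.72
ee_pos: [0.5584, 0.1938, 0.2746]
orientation: [-0.035, 1.571, 0.032]
contact_force: [-0.3, -0.7, -0.4]
gripper_width: 0.0856
clock: 11.05
ee_pos: [0.5355, 0.2716, 0.2736]
orientation: [-0.034, 1.573, 0.03]
contact_force: [-0.0, -1.3, -0.3]
gripper_width: 0.0851
t 11.05 p [0.5355 0.2716 0.2736] F [-0.  -1.3 -0.3] w 0.0851
[[-0.002, -0.041, 0.999], [-0.003, 0.999, 0.041], [-1.0, -0.002, -0.002]] q [ 0.4   0.23  1.65 -0.    1.27  0.36]
```

View pics/w23.png

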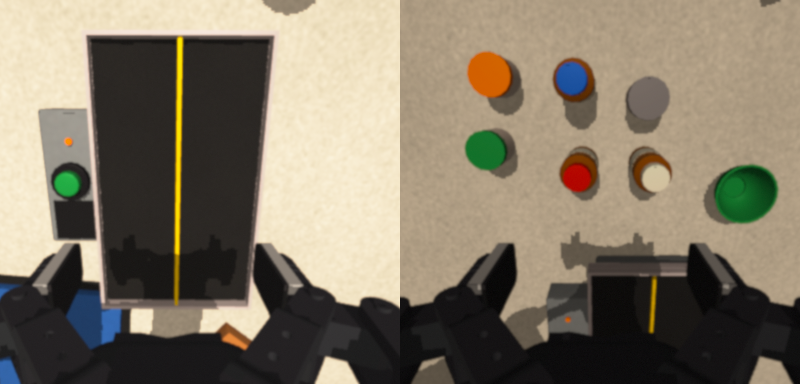

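The left half (w2) shows the rail from (270,38) to (267,303) and the shaker rim. The right half (w3) shows the cap tops.

```bash
python3 -c "
from h import *
f=load('w2')
print('rail',onz(f,[[270,38],[267,303]],.080).round(4).tolist())
c=onz(f,[[176,36],[364,36],[338,306],[193,306]],.082);print(c.round(4).tolist(),c.mean(0))
print('btn',onz(f,[[157,183]],.07).round(4))
f=load('w3')
for n,u,v,z in [('T1',577,177,.1),('T2',656,178,.1),('T3',571,78,.1),('S1',486,149,.05),('S2',489,74,.05),('S3',648,97,.05),('bowl',745,193,.045)]: print(n,onz(f,[[u-344,v]],z).round(4))
go([.597,.269,.15],2.5)
"
```

```text
rail [[0.6115, 0.1306, 0.08], [0.6244, -0.1551, 0.08]]
[[0.5261, 0.1281, 0.082], [0.6965, 0.1357, 0.082], [0.7091, -0.1538, 0.082], [0.5361, -0.162, 0.082]] [ 0.61695575 -0.01301021  0.082     ]
btn [[ 0.4972 -0.0147  0.07  ]]
T1 [[0.5082 0.2654 0.1   ]]
T2 [[0.5968 0.268  0.1   ]]
T3 [[0.5003 0.3688 0.1   ]]
S1 [[0.389  0.2844 0.05  ]]
S2 [[0.399  0.3729 0.05  ]]
S3 [[0.5877 0.355  0.05  ]]
bowl [[0.7288 0.2389 0.045 ]]
t 11.1 p [0.5359 0.2708 0.2738] F [ 0.4 -0.8 -0.3] w 0.0853
[[-0.002, -0.039, 0.999], [-0.003, 0.999, 0.039], [-1.0, -0.003, -0.002]] q [ 0.4   0.23  1.65 -0.    1.27  0.36]
row [ 0.6186 -0.0192  0.3059] -0.0013 mm [123.7  -3.8  61.2] deg -0.2 rows>= 3.3112268532821196
```

```bash
python3 -m inch '[0.2,-0.015,0.306,0,0.4,-0.015,0.306,0,0.62,-0.015,0.306,0,0.62,-0.015,0.306,0,0.62,-0.015,0.306,0]' 0.6 40
python3 -m inch '[0.15,0,0,0,0.3,0,0,0,0.42,0,0,0,0.5,0,0,0,0.54,0,0,0,0.54,0,0,0,0.54,0,0,0]'
python3 -c "
from h import *
go([.597,.268,.042],2.5)"
```

```text
clock: 11.52
ee_pos: [0.5935, 0.2669, 0.1429]
orientation: [-0.034, 1.584, 0.024]
contact_force: [-1.1, -0.6, -1.1]
gripper_width: 0.0685
clock: 12.1
ee_pos: [0.5984, 0.2718, 0.0446]
orientation: [-0.031, 1.569, 0.031]
contact_force: [0.4, -0.4, 0.5]
gripper_width: 0.0683
t 12.1 p [0.5984 0.2718 0.0446] F [ 0.4 -0.4  0.5] w 0.0683
[[0.002, -0.039, 0.999], [0.0, 0.999, 0.039], [-1.0, 0.0, 0.002]] q [ 0.36  0.58  1.66 -0.    0.9   0.32]
row [ 0.013  -0.0187 -0.0078] -0.0014 mm [ 2.6 -3.7 -1.6] deg -0.3 rows>= 0.11561432027406511
```

```bash
python3 -m inch '[0.01,-0.018,-0.006,0,0.01,-0.018,-0.006,0,0.01,-0.018,-0.006,0]'
python3 -m inch '[0,0,0,0,0,0,0,0,0,0,0,0,0,0,0,0,0,0,0,0,0,0,0,0]' -1 40
python3 -m inch '[-0.05,0,0,0,-0.15,0,0,0,-0.3,0,0,0,-0.45,0,0,0,-0.58,0,0,0,-0.65,0,0,0,-0.65,0,0,0,-0.65,0,0,0]'
python3 -c "
from h import *
go([.666,-.0955,.17],2.5)"
```

```text
clock: 12.35
ee_pos: [0.5971, 0.2689, 0.0429]
orientation: [-0.031, 1.568, 0.032]
contact_force: [1.1, 0.8, -0.4]
gripper_width: 0.0685
clock: 12.85
ee_pos: [0.5966, 0.2693, 0.0422]
orientation: [-0.032, 1.57, 0.032]
contact_force: [-1.8, 0.4, 5.6]
gripper_width: 0.045
clock: 13.52
ee_pos: [0.5962, 0.269, 0.1715]
orientation: [-0.032, 1.57, 0.032]
contact_force: [-0.6, 0.1, -1.6]
gripper_width: 0.0452
t 13.52 p [0.5962 0.269  0.1715] F [-0.6  0.1 -1.6] w 0.0452
[[0.001, -0.04, 0.999], [0.0, 0.999, 0.04], [-1.0, 0.0, 0.001]] q [ 0.36  0.42  1.61 -0.    1.11  0.32]
row [ 0.0071 -1.835   0.2751] -0.001 mm [   1.4 -367.    55. ] deg -0.2 rows>= 8.899128147389485
```

```bash
python3 -m inch '[0,-0.05,0,0,0,-0.15,0.02,0,0,-0.3,0.05,0,0,-0.45,0.08,0,0,-0.6,0.1,0,0,-0.75,0.12,0,0,-0.87,0.135,0,0,-0.92,0.137,0,0,-0.92,0.137,0]'
python3 -m inch '[0,-0.05,0,0,0,-0.15,0.02,0,0,-0.3,0.05,0,0,-0.45,0.08,0,0,-0.6,0.1,0,0,-0.75,0.12,0,0,-0.87,0.135,0,0,-0.915,0.137,0,0,-0.915,0.137,0,0,-0.915,0.137,0,0,-0.915,0.137,0]'
python3 -c "
from h import *
go([.666,-.0955,.114],2.5)"
```

```text
clock: 14.27
ee_pos: [0.6294, 0.0831, 0.1686]
orientation: [-0.03, 1.575, 0.028]
contact_force: [1.0, -0.2, -1.0]
gripper_width: 0.045
clock: 15.18
ee_pos: [0.6652, -0.0935, 0.1708]
orientation: [-0.032, 1.572, 0.034]
contact_force: [0.5, 1.3, -1.7]
gripper_width: 0.0445
t 15.18 p [ 0.6652 -0.0935  0.1708] F [ 0.5  1.3 -1.7] w 0.0445
[[-0.001, -0.042, 0.999], [0.001, 0.999, 0.042], [-1.0, 0.001, -0.001]] q [-0.2   0.45  1.56  0.    1.13 -0.25]
row [ 0.284  -0.0104  0.0038] -0.0006 mm [56.8 -2.1  0.8] deg -0.1 rows>= 1.3629445618535205
```

```bash
python3 -m inch '[0.04,-0.01,0.004,0,0.1,-0.01,0.004,0,0.16,-0.01,0.004,0,0.22,-0.01,0.004,0,0.25,-0.01,0.004,0,0.265,-0.01,0.004,0,0.275,-0.01,0.004,0,0.28,-0.01,0.004,0,0.285,-0.01,0.004,0,0.288,-0.01,0.004,0,0.291,-0.01,0.004,0,0.294,-0.01,0.004,0,0.294,-0.01,0.004,0]'
```

```text
clock: 16.27
ee_pos: [0.6667, -0.0976, 0.1127]
orientation: [-0.032, 1.57, 0.032]
contact_force: [0.7, -0.3, -2.8]
gripper_width: 0.0449
```

Just above the floor, so I creep down another 1 to 2 mm.

```bash
python3 -m inch '[0.003,0,0,0,0.005,0,0,0,0.007,0,0,0,0.007,0,0,0,0.007,0,0,0]'
```

```text
clock: 16.68
ee_pos: [0.6668, -0.0976, 0.1122]
orientation: [-0.032, 1.57, 0.032]
contact_force: [-2.0, 1.4, 5.9]
gripper_width: 0.0453
```

```bash
python3 -m inch '[0,0,0,0,0,0,0,0,0,0,0,0,0,0,0,0]' 0.6
python3 -m inch '[-0.1,0,0,0,-0.25,0,0,0,-0.4,0,0,0,-0.5,0,0,0,-0.5,0,0,0]'
python3 -c "
from h import *
f=grab('side','d1');crop('d1',170,140,340,270,4.6,'d1c')
go([.508,.265,.2],2.5)"
```

```text
clock: 17.02
ee_pos: [0.6665, -0.0975, 0.1106]
orientation: [-0.032, 1.571, 0.032]
contact_force: [-0.4, -1.1, -0.1]
gripper_width: 0.0684
clock: 17.43
ee_pos: [0.6704, -0.0983, 0.2175]
orientation: [-0.034, 1.56, 0.03]
contact_force: [1.4, 0.5, 1.6]
gripper_width: 0.0682
t 17.48 p [ 0.6689 -0.098   0.2146] F [-0.8  0.3 -1. ] w 0.0681
[[0.007, -0.04, 0.999], [-0.001, 0.999, 0.04], [-1.0, -0.002, 0.007]] q [-0.21  0.42  1.52  0.    1.2  -0.25]
row [ 0.065   1.846  -0.7312] -0.001 mm [  13.   369.2 -146.2] deg -0.2 rows>= 9.528218712009803
```

View pics/d1c.png

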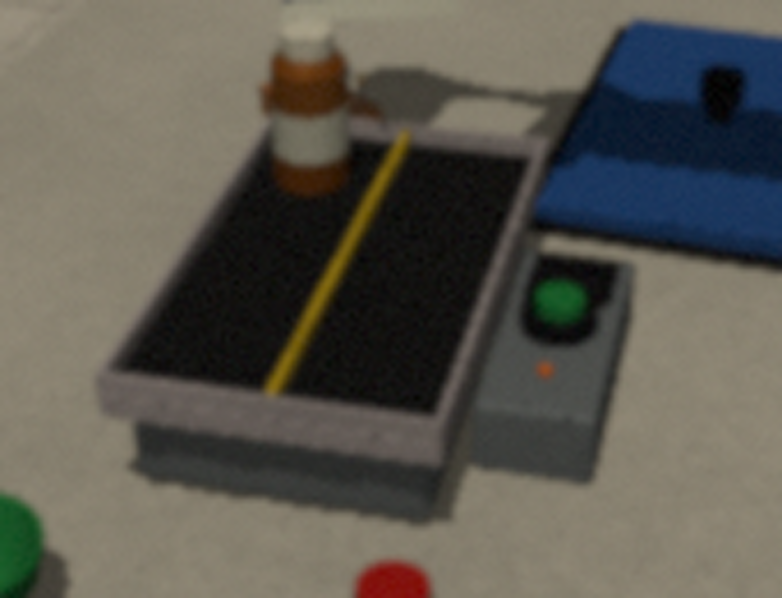

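The white-capped bottle stands upright at the far end of the back row. Next, T1.

```bash
python3 -m inch '[0.03,0.92,-0.36,0,0.03,0.92,-0.36,0,0.03,0.92,-0.36,0,0.03,0.92,-0.36,0,0.03,0.92,-0.36,0]'
python3 -m inch '[0.03,0.92,-0.36,0,0.03,0.92,-0.36,0,0.03,0.92,-0.36,0,0.03,0.92,-0.36,0,0.03,0.92,-0.36,0,0.03,0.92,-0.36,0,0.03,0.92,-0.36,0]'
python3 -c "
from h import *
go([.508,.265,.042],2.5)"
```

```text
clock: 17.9
ee_pos: [0.5839, 0.0859, 0.2024]
orientation: [-0.032, 1.576, 0.033]
contact_force: [0.2, 0.4, 0.6]
gripper_width: 0.0685
clock: 18.48
ee_pos: [0.5057, 0.2653, 0.1969]
orientation: [-0.036, 1.574, 0.033]
contact_force: [-0.5, -0.4, -0.1]
gripper_width: 0.0683
t 18.48 p [0.5057 0.2653 0.1969] F [-0.5 -0.4 -0.1] w 0.0683
[[-0.003, -0.044, 0.999], [-0.002, 0.999, 0.044], [-1.0, -0.002, -0.003]] q [ 0.41  0.24  1.79 -0.    1.11  0.36]
row [ 0.7746 -0.0008  0.0137] 0.0002 mm [154.9  -0.2   2.7] deg 0.0 rows>= 3.7158361679044853
```

```bash
python3 -m inch '[0.2,0,0.012,0,0.4,0,0.012,0,0.55,0,0.012,0,0.65,0,0.012,0,0.72,0,0.012,0,0.76,0,0.012,0,0.772,0,0.012,0,0.772,0,0.012,0,0.772,0,0.012,0]'
python3 -m inch '[0,0,0,0,0,0,0,0,0,0,0,0,0,0,0,0,0,0,0,0,0,0,0,0]' -1 40
python3 -m inch '[-0.05,0,0,0,-0.15,0,0,0,-0.3,0,0,0,-0.45,0,0,0,-0.58,0,0,0,-0.65,0,0,0,-0.65,0,0,0,-0.65,0,0,0]'
python3 -c "
from h import *
go([.662,-.0105,.17],2.5)"
```

```text
clock: 19.23
ee_pos: [0.5112, 0.2642, 0.0454]
orientation: [-0.031, 1.569, 0.031]
contact_force: [-0.5, -0.1, 0.5]
gripper_width: 0.0682
clock: 19.73
ee_pos: [0.5107, 0.2649, 0.0462]
orientation: [-0.032, 1.569, 0.032]
contact_force: [-3.5, -1.1, 5.1]
gripper_width: 0.0453
clock: 20.4
ee_pos: [0.5108, 0.2647, 0.1758]
orientation: [-0.031, 1.568, 0.033]
contact_force: [-0.4, -0.6, -2.3]
gripper_width: 0.0452
t 20.4 p [0.5108 0.2647 0.1758] F [-0.4 -0.6 -2.3] w 0.0452
[[0.003, -0.04, 0.999], [0.001, 0.999, 0.04], [-1.0, 0.001, 0.003]] q [ 0.4   0.27  1.8  -0.    1.07  0.36]
row [ 0.0293 -1.4056  0.6996] -0.001 mm [   5.9 -281.1  139.9] deg -0.2 rows>= 7.531713098117362
```

```bash
python3 -m inch '[0,-0.05,0.02,0,0,-0.15,0.08,0,0,-0.28,0.14,0,0,-0.42,0.2,0,0,-0.54,0.27,0,0,-0.64,0.32,0,0,-0.69,0.345,0,0,-0.7,0.35,0,0,-0.7,0.35,0]'
python3 -m inch '[0,-0.05,0.02,0,0,-0.15,0.08,0,0,-0.28,0.14,0,0,-0.42,0.2,0,0,-0.54,0.27,0,0,-0.64,0.32,0,0,-0.69,0.345,0,0,-0.705,0.35,0,0,-0.705,0.35,0,0,-0.705,0.35,0,0,-0.705,0.35,0]'
python3 -c "
from h import *
go([.662,-.0105,.116],2.5)"
```

```text
clock: 21.15
ee_pos: [0.5849, 0.1267, 0.1731]
orientation: [-0.03, 1.574, 0.03]
contact_force: [1.1, 0.1, -1.3]
gripper_width: 0.0454
clock: 22.07
ee_pos: [0.6606, -0.009, 0.1744]
orientation: [-0.032, 1.572, 0.034]
contact_force: [0.3, -0.3, -2.5]
gripper_width: 0.0452
t 22.07 p [ 0.6606 -0.009   0.1744] F [ 0.3 -0.3 -2.5] w 0.0452
[[-0.001, -0.042, 0.999], [0.001, 0.999, 0.042], [-1.0, 0.001, -0.001]] q [-0.08  0.43  1.59  0.    1.12 -0.12]
row [ 0.292  -0.008   0.0072] -0.0005 mm [58.4 -1.6  1.4] deg -0.1 rows>= 1.401471480233655
```

```bash
python3 -m inch '[0.04,-0.006,0.006,0,0.1,-0.006,0.006,0,0.16,-0.006,0.006,0,0.22,-0.006,0.006,0,0.25,-0.006,0.006,0,0.265,-0.006,0.006,0,0.275,-0.006,0.006,0,0.28,-0.006,0.006,0,0.285,-0.006,0.006,0,0.29,-0.006,0.006,0,0.295,-0.006,0.006,0,0.298,-0.006,0.006,0,0.3,-0.006,0.006,0,0.3,-0.006,0.006,0]'
```

```text
clock: 23.23
ee_pos: [0.6633, -0.0119, 0.1162]
orientation: [-0.032, 1.569, 0.032]
contact_force: [-3.2, 0.1, 5.6]
gripper_width: 0.045
```

Touching the floor at about 7 N. Release and go to T3.

```bash
python3 -m inch '[0,0,0,0,0,0,0,0,0,0,0,0,0,0,0,0]' 0.6
python3 -m inch '[-0.1,0,0,0,-0.25,0,0,0,-0.4,0,0,0,-0.5,0,0,0,-0.5,0,0,0]'
python3 -c "
from h import *
go([.500,.369,.2],2.5)"
```

```text
clock: 23.57
ee_pos: [0.6626, -0.0117, 0.1142]
orientation: [-0.032, 1.571, 0.032]
contact_force: [0.0, -0.1, 0.1]
gripper_width: 0.0683
clock: 23.98
ee_pos: [0.6666, -0.0121, 0.221]
orientation: [-0.033, 1.559, 0.031]
contact_force: [1.5, -0.0, 1.5]
gripper_width: 0.068
t 23.98 p [ 0.6666 -0.0121  0.221 ] F [ 1.5 -0.   1.5] w 0.068
[[0.011, -0.04, 0.999], [-0.001, 0.999, 0.04], [-1.0, -0.001, 0.011]] q [-0.08  0.39  1.55  0.    1.2  -0.12]
row [ 0.0942  1.9375 -0.7565] -0.001 mm [  18.8  387.5 -151.3] deg -0.2 rows>= 9.986151491863017
```

```bash
python3 -m inch '[0.03,0.97,-0.38,0,0.03,0.97,-0.38,0,0.03,0.97,-0.38,0,0.03,0.97,-0.38,0,0.03,0.97,-0.38,0]'
python3 -m inch '[0.03,0.97,-0.38,0,0.03,0.97,-0.38,0,0.03,0.97,-0.38,0,0.03,0.97,-0.38,0,0.03,0.97,-0.38,0,0.03,0.97,-0.38,0,0.03,0.97,-0.38,0]'
python3 -c "
from h import *
grab('scene','s3');crop('s3',200,120,400,270,4,'s3c')
go([.500,.369,.042],2.5)"
```

```text
clock: 24.4
ee_pos: [0.5773, 0.1801, 0.2071]
orientation: [-0.031, 1.572, 0.031]
contact_force: [0.7, 1.4, -0.1]
gripper_width: 0.0682
clock: 24.98
ee_pos: [0.4932, 0.3713, 0.2011]
orientation: [-0.036, 1.572, 0.034]
contact_force: [0.7, -0.4, 0.3]
gripper_width: 0.0678
t 25.03 p [0.4942 0.3698 0.2013] F [-0.3 -0.1  0.1] w 0.0681
[[-0.001, -0.043, 0.999], [-0.002, 0.999, 0.043], [-1.0, -0.002, -0.001]] q [ 0.57  0.32  1.68 -0.    1.14  0.53]
row [ 0.7965 -0.0041  0.0299] -0.0003 mm [159.3  -0.8   6. ] deg -0.0 rows>= 3.8227331792444366
```

View pics/s3c.png

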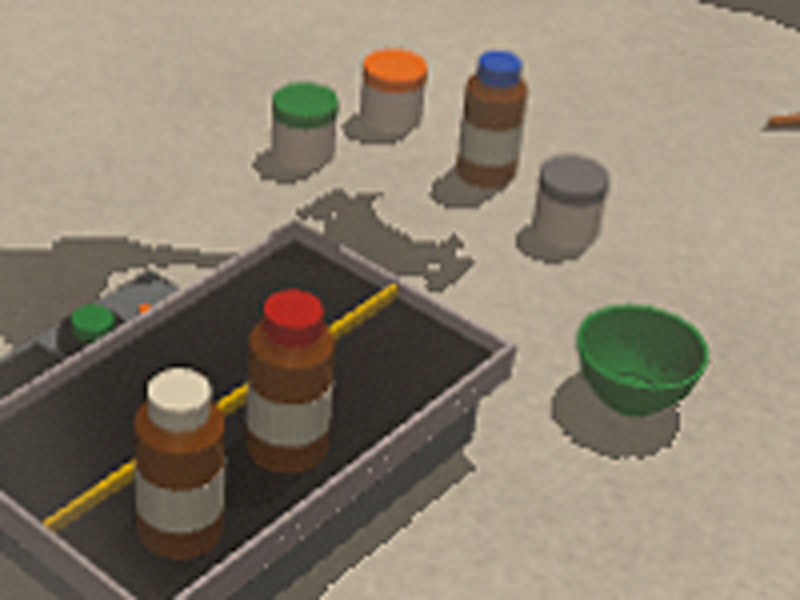

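Both bottles are upright in the back row and the jars have not moved. Grasp T3.

```bash
python3 -m inch '[0.2,0,0.026,0,0.4,0,0.026,0,0.55,0,0.026,0,0.65,0,0.026,0,0.72,0,0.026,0,0.77,0,0.026,0,0.8,0,0.026,0,0.8,0,0.026,0,0.8,0,0.026,0]'
python3 -m inch '[0,0,0,0,0,0,0,0,0,0,0,0,0,0,0,0,0,0,0,0,0,0,0,0]' -1 40
python3 -m inch '[-0.05,0,0,0,-0.15,0,0,0,-0.3,0,0,0,-0.45,0,0,0,-0.58,0,0,0,-0.65,0,0,0,-0.65,0,0,0,-0.65,0,0,0]'
python3 -c "
from h import *
go([.6585,.0745,.17],2.5)"
```

```text
clock: 25.78
ee_pos: [0.5015, 0.37, 0.0436]
orientation: [-0.031, 1.569, 0.032]
contact_force: [0.3, -0.0, 0.2]
gripper_width: 0.0685
clock: 26.28
ee_pos: [0.5014, 0.3707, 0.0445]
orientation: [-0.031, 1.568, 0.033]
contact_force: [-1.8, -1.4, 6.1]
gripper_width: 0.045
clock: 26.95
ee_pos: [0.5007, 0.3701, 0.1736]
orientation: [-0.031, 1.569, 0.033]
contact_force: [0.4, -0.9, -2.4]
gripper_width: 0.0453
t 26.95 p [0.5007 0.3701 0.1736] F [ 0.4 -0.9 -2.4] w 0.0453
[[0.002, -0.041, 0.999], [0.001, 0.999, 0.041], [-1.0, 0.001, 0.002]] q [ 0.57  0.36  1.69 -0.    1.09  0.53]
row [ 0.0179 -1.5088  0.7285] -0.001 mm [   3.6 -301.8  145.7] deg -0.2 rows>= 8.036032479946757
```

```bash
python3 -m inch '[0,-0.05,0.02,0,0,-0.15,0.08,0,0,-0.3,0.15,0,0,-0.45,0.22,0,0,-0.59,0.28,0,0,-0.7,0.34,0,0,-0.74,0.36,0,0,-0.75,0.36,0,0,-0.75,0.36,0]'
python3 -m inch '[0,-0.05,0.02,0,0,-0.15,0.08,0,0,-0.3,0.15,0,0,-0.45,0.22,0,0,-0.59,0.28,0,0,-0.7,0.34,0,0,-0.74,0.366,0,0,-0.758,0.37,0,0,-0.758,0.37,0,0,-0.758,0.37,0,0,-0.758,0.37,0]'
python3 -c "
from h import *
go([.6585,.0745,.1145],2.5)"
```

```text
clock: 27.7
ee_pos: [0.5773, 0.2218, 0.1708]
orientation: [-0.031, 1.574, 0.03]
contact_force: [-0.0, 1.1, -1.1]
gripper_width: 0.0451
clock: 28.62
ee_pos: [0.6575, 0.0761, 0.1724]
orientation: [-0.033, 1.572, 0.034]
contact_force: [0.4, -0.1, -1.5]
gripper_width: 0.0449
t 28.62 p [0.6575 0.0761 0.1724] F [ 0.4 -0.1 -1.5] w 0.0449
[[-0.001, -0.042, 0.999], [0.001, 0.999, 0.042], [-1.0, 0.001, -0.001]] q [0.05 0.43 1.59 0.   1.12 0.01]
row [ 0.2897 -0.0084  0.0048] -0.0005 mm [57.9 -1.7  1. ] deg -0.1 rows>= 1.390247631721688
```

```bash
python3 -m inch '[0.04,-0.004,0.004,0,0.1,-0.004,0.004,0,0.16,-0.004,0.004,0,0.22,-0.004,0.004,0,0.25,-0.004,0.004,0,0.265,-0.004,0.004,0,0.275,-0.004,0.004,0,0.28,-0.004,0.004,0,0.285,-0.004,0.004,0,0.29,-0.004,0.004,0,0.295,-0.004,0.004,0,0.298,-0.004,0.004,0,0.3,-0.004,0.004,0,0.3,-0.004,0.004,0]'
```

```text
clock: 29.78
ee_pos: [0.6599, 0.0736, 0.1146]
orientation: [-0.032, 1.569, 0.032]
contact_force: [-2.5, 0.3, 5.1]
gripper_width: 0.0451
```

```bash
python3 -m inch '[0,0,0,0,0,0,0,0,0,0,0,0,0,0,0,0]' 0.6
python3 -m inch '[-0.1,0,0,0,-0.25,0,0,0,-0.4,0,0,0,-0.6,0,0,0,-0.7,0,0,0]'
python3 -m inch '[-0.1,0.95,-0.63,0,-0.1,0.95,-0.63,0,-0.1,0.95,-0.63,0,-0.1,0.95,-0.63,0,-0.1,0.95,-0.63,0,-0.1,0.95,-0.63,0,-0.1,0.95,-0.63,0,-0.1,0.95,-0.63,0]'
python3 -c "
from h import *
st();grab('wrist','w4')"
```

```text
clock: 30.12
ee_pos: [0.6593, 0.0736, 0.1126]
orientation: [-0.032, 1.57, 0.032]
contact_force: [-0.6, 0.4, -0.4]
gripper_width: 0.0681
clock: 30.53
ee_pos: [0.6614, 0.0737, 0.2577]
orientation: [-0.031, 1.564, 0.032]
contact_force: [1.1, -0.8, 1.6]
gripper_width: 0.0685
clock: 31.2
ee_pos: [0.5252, 0.2593, 0.2729]
orientation: [-0.034, 1.57, 0.034]
contact_force: [0.1, 0.4, 0.2]
gripper_width: 0.0683
t 31.2 p [0.5252 0.2593 0.2729] F [0.1 0.4 0.2] w 0.0683
[[0.001, -0.043, 0.999], [-0.0, 0.999, 0.043], [-1.0, -0.0, 0.001]] q [ 0.38  0.2   1.69 -0.    1.26  0.34]
```

View pics/w4.png

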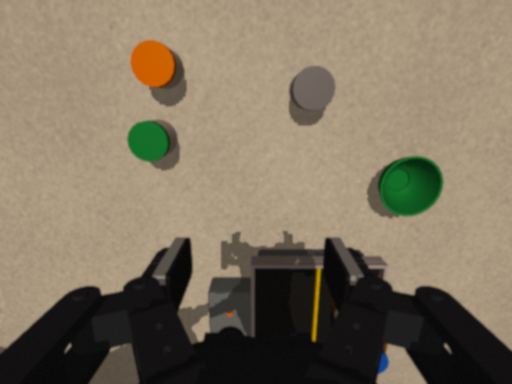

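Jars: orange (153,63), green (149,141), grey (313,89).

```bash
python3 -c "
from h import *
f=load('w4')
print(onz(f,[[149,141],[153,63],[313,89]],.05).round(4).tolist())
go([.588,.353,.12],2.5)"
```

```text
[[0.3893, 0.2828, 0.05], [0.3996, 0.3731, 0.05], [0.5877, 0.3528, 0.05]]
t 31.25 p [0.5258 0.2584 0.2727] F [-0.5 -0.1 -0.4] w 0.0679
[[0.001, -0.041, 0.999], [-0.001, 0.999, 0.041], [-1.0, -0.001, 0.001]] q [ 0.38  0.2   1.69 -0.    1.26  0.34]
row [0.7632 0.4604 0.3297] -0.0007 mm [152.6  92.1  65.9] deg -0.1 rows>= 4.55797434094123
```

```bash
python3 -m inch '[0.2,0.46,0.31,0,0.4,0.46,0.31,0,0.6,0.46,0.31,0,0.76,0.46,0.31,0,0.76,0.46,0.31,0,0.76,0.46,0.31,0,0.76,0.46,0.31,0]'
python3 -m inch '[0.15,0,0,0,0.3,0,0,0,0.4,0,0,0,0.46,0,0,0,0.5,0,0,0,0.51,0,0,0,0.51,0,0,0,0.51,0,0,0]'
python3 -c "
from h import *
go([.588,.353,.018],2.5)"
```

```text
clock: 31.83
ee_pos: [0.5828, 0.3503, 0.1166]
orientation: [-0.034, 1.577, 0.028]
contact_force: [-0.7, 0.6, 1.2]
gripper_width: 0.0679
clock: 32.5
ee_pos: [0.5857, 0.3534, 0.0209]
orientation: [-0.03, 1.567, 0.033]
contact_force: [-0.2, -0.1, 0.3]
gripper_width: 0.0686
t 32.5 p [0.5857 0.3534 0.0209] F [-0.2 -0.1  0.3] w 0.0686
[[0.003, -0.04, 0.999], [0.002, 0.999, 0.04], [-1.0, 0.002, 0.003]] q [ 0.48  0.66  1.59 -0.    0.89  0.44]
row [ 0.0145 -0.0026  0.0116] -0.0011 mm [ 2.9 -0.5  2.3] deg -0.2 rows>= 0.08998217787917749
```

```bash
python3 -m inch '[0.01,0,0.01,0,0.01,0,0.01,0]'
python3 -m inch '[0,0,0,0,0,0,0,0,0,0,0,0,0,0,0,0,0,0,0,0,0,0,0,0]' -1 40
python3 -m inch '[-0.05,0,0,0,-0.15,0,0,0,-0.3,0,0,0,-0.45,0,0,0,-0.58,0,0,0,-0.63,0,0,0,-0.63,0,0,0,-0.63,0,0,0]'
python3 -c "
from h import *
go([.579,-.0993,.14],2.5)"
```

```text
clock: 32.67
ee_pos: [0.5872, 0.3534, 0.018]
orientation: [-0.031, 1.568, 0.033]
contact_force: [-0.2, -0.6, 0.1]
gripper_width: 0.0683
clock: 33.17
ee_pos: [0.5868, 0.3533, 0.0176]
orientation: [-0.031, 1.569, 0.032]
contact_force: [0.3, 0.3, 4.4]
gripper_width: 0.0491
clock: 33.83
ee_pos: [0.5853, 0.3526, 0.142]
orientation: [-0.032, 1.572, 0.031]
contact_force: [-0.4, -0.3, -2.0]
gripper_width: 0.0491
t 33.83 p [0.5853 0.3526 0.142 ] F [-0.4 -0.3 -2. ] w 0.0491
[[-0.001, -0.04, 0.999], [-0.0, 0.999, 0.04], [-1.0, -0.0, -0.001]] q [0.48 0.5  1.55 0.   1.09 0.44]
row [ 0.0113 -2.2563 -0.1228] -0.001 mm [   2.3 -451.3  -24.6] deg -0.2 rows>= 10.837862383590426
```

```bash
python3 -m inch '[0,-0.05,-0.02,0,0,-0.15,-0.08,0,0,-0.3,-0.15,0,0,-0.45,-0.17,0,0,-0.59,-0.17,0,0,-0.75,-0.17,0,0,-0.9,-0.17,0,0,-1,-0.17,0,0,-1,-0.17,0]'
python3 -m inch '[0,-0.15,0,0,0,-0.3,0,0,0,-0.45,0,0,0,-0.6,0,0,0,-0.75,0,0,0,-0.9,0,0,0,-0.95,0,0,0,-0.95,0,0]'
python3 -c "
from h import *
go([.579,-.0993,.14],2.5)"
```

```text
clock: 34.58
ee_pos: [0.5573, 0.1468, 0.1396]
orientation: [-0.031, 1.577, 0.026]
contact_force: [-0.0, -0.4, -1.6]
gripper_width: 0.0489
clock: 35.25
ee_pos: [0.5663, -0.04, 0.1408]
orientation: [-0.029, 1.574, 0.029]
contact_force: [-0.8, -0.3, -0.4]
gripper_width: 0.0489
t 35.25 p [ 0.5663 -0.04    0.1408] F [-0.8 -0.3 -0.4] w 0.0489
[[-0.003, -0.037, 0.999], [0.0, 0.999, 0.037], [-1.0, 0.0, -0.003]] q [-0.15  0.3   1.84 -0.    1.   -0.18]
row [ 0.0039 -0.2985  0.0527] -0.0021 mm [  0.8 -59.7  10.5] deg -0.4 rows>= 1.4537084733593222
```

```bash
python3 -m inch '[0,-0.1,0.02,0,0,-0.2,0.04,0,0,-0.27,0.05,0,0,-0.295,0.05,0,0,-0.295,0.05,0,0,-0.295,0.05,0,0,-0.295,0.05,0]'
python3 -c "
from h import *
go([.579,-.0993,.0876],2.5)"
```

```text
clock: 35.83
ee_pos: [0.5796, -0.0954, 0.1423]
orientation: [-0.031, 1.572, 0.033]
contact_force: [-0.3, 0.2, -1.1]
gripper_width: 0.0489
t 35.83 p [ 0.5796 -0.0954  0.1423] F [-0.3  0.2 -1.1] w 0.0489
[[-0.001, -0.041, 0.999], [0.001, 0.999, 0.041], [-1.0, 0.001, -0.001]] q [-0.24  0.34  1.79  0.    1.01 -0.28]
row [ 0.2735 -0.0195 -0.0034] -0.0008 mm [54.7 -3.9 -0.7] deg -0.1 rows>= 1.3152709502020985
```

```bash
python3 -m inch '[0.04,-0.01,-0.01,0,0.1,-0.01,-0.01,0,0.16,-0.01,-0.01,0,0.21,-0.01,-0.01,0,0.235,-0.01,-0.01,0,0.25,-0.01,-0.01,0,0.26,-0.01,-0.01,0,0.266,-0.01,-0.01,0,0.271,-0.01,-0.01,0,0.275,-0.01,-0.01,0,0.279,-0.01,-0.01,0,0.282,-0.01,-0.01,0,0.284,-0.01,-0.01,0,0.284,-0.01,-0.01,0]'
```

```text
clock: 37.0
ee_pos: [0.5787, -0.099, 0.0876]
orientation: [-0.032, 1.57, 0.031]
contact_force: [-3.0, 1.3, 5.9]
gripper_width: 0.0493
```

```bash
python3 -m inch '[0,0,0,0,0,0,0,0,0,0,0,0,0,0,0,0]' 0.4
python3 -m inch '[-0.1,0,0,0,-0.25,0,0,0,-0.4,0,0,0,-0.6,0,0,0,-0.7,0,0,0,-0.7,0,0,0]'
python3 -m inch '[0,0.96,-0.45,0,0,0.96,-0.45,0,0,0.96,-0.45,0,0,0.96,-0.45,0,0,0.96,-0.45,0,0,0.96,-0.45,0]' 0.6
python3 -c "
from h import *
go([.389,.283,.2],2.5);f=grab('scene','s4');crop('s4',170,120,370,270,4,'s4c')"
```

```text
clock: 37.33
ee_pos: [0.5782, -0.0988, 0.0858]
orientation: [-0.032, 1.57, 0.032]
contact_force: [-0.4, 0.6, -0.5]
gripper_width: 0.0595
clock: 37.83
ee_pos: [0.5824, -0.0998, 0.2327]
orientation: [-0.034, 1.559, 0.029]
contact_force: [0.2, 0.7, 0.6]
gripper_width: 0.0599
clock: 38.33
ee_pos: [0.4761, 0.0942, 0.2243]
orientation: [-0.033, 1.576, 0.038]
contact_force: [0.1, 0.2, -0.1]
gripper_width: 0.0684
t 38.33 p [0.4761 0.0942 0.2243] F [ 0.1  0.2 -0.1] w 0.0684
[[-0.005, -0.045, 0.999], [0.003, 0.999, 0.045], [-1.0, 0.003, -0.005]] q [0.1  0.05 1.96 0.   1.14 0.06]
row [ 0.1264  0.9624 -0.3919] 0.0004 mm [ 25.3 192.5 -78.4] deg 0.1 rows>= 5.0204022078445
```

View pics/s4c.png

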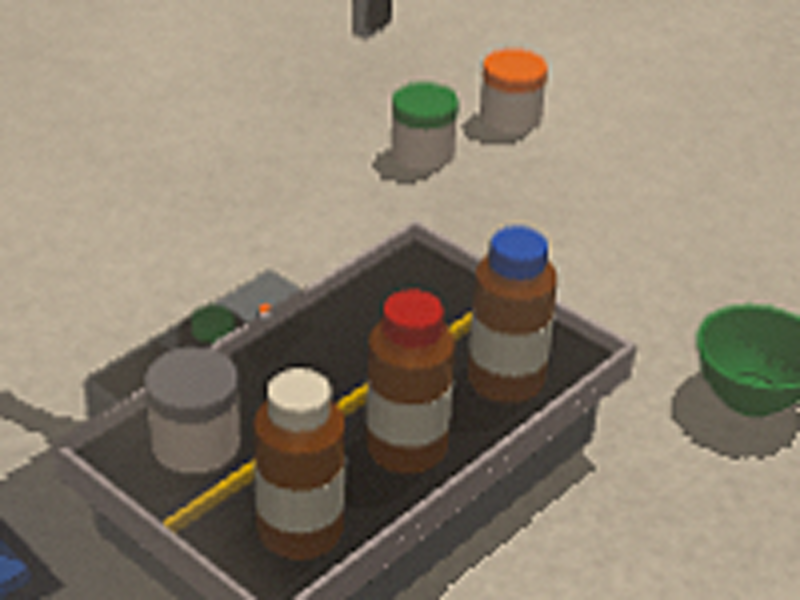

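The three bottles and the grey jar stand upright in their rows. Green and orange have not moved. Next, S1.

```bash
python3 -m inch '[0.1,0.96,-0.38,0,0.1,0.96,-0.38,0,0.1,0.96,-0.38,0,0.3,0.96,-0.38,0,0.5,0.96,-0.38,0,0.5,0.96,-0.38,0,0.5,0.96,-0.38,0,0.5,0.96,-0.38,0]'
python3 -c "
from h import *
go([.389,.283,.018],2.5)"
```

```text
clock: 39.05
ee_pos: [0.395, 0.2771, 0.1231]
orientation: [-0.036, 1.576, 0.03]
contact_force: [-0.2, -0.5, 0.2]
gripper_width: 0.0684
t 39.05 p [0.395  0.2771 0.1231] F [-0.2 -0.5  0.2] w 0.0684
[[-0.005, -0.042, 0.999], [-0.004, 0.999, 0.042], [-1.0, -0.004, -0.005]] q [ 0.52  0.18  2.04 -0.    0.93  0.48]
row [ 0.5257  0.0328 -0.026 ] -0.0004 mm [105.1   6.6  -5.2] deg -0.1 rows>= 2.5295277915392496
```

```bash
python3 -m inch '[0.1,0.03,-0.026,0,0.25,0.03,-0.026,0,0.38,0.03,-0.026,0,0.46,0.03,-0.026,0,0.5,0.03,-0.026,0,0.522,0.03,-0.026,0,0.525,0.03,-0.026,0,0.525,0.03,-0.026,0,0.525,0.03,-0.026,0]'
python3 -c "
from h import *
go([.389,.283,.018],2.5)"
```

```text
clock: 39.8
ee_pos: [0.393, 0.2845, 0.0223]
orientation: [-0.03, 1.568, 0.032]
contact_force: [-0.2, 0.4, 0.2]
gripper_width: 0.0681
t 39.8 p [0.393  0.2845 0.0223] F [-0.2  0.4  0.2] w 0.0681
[[0.003, -0.04, 0.999], [0.002, 0.999, 0.04], [-1.0, 0.001, 0.003]] q [ 0.54  0.36  2.08 -0.    0.7   0.5 ]
row [ 0.0215 -0.0067 -0.0203] -0.0012 mm [ 4.3 -1.3 -4.1] deg -0.2 rows>= 0.14547630476761314
```

```bash
python3 -m inch '[0.02,-0.006,-0.02,0,0.02,-0.006,-0.02,0,0.02,-0.006,-0.02,0]'
python3 -m inch '[0,0,0,0,0,0,0,0,0,0,0,0,0,0,0,0,0,0,0,0,0,0,0,0]' -1 40
python3 -m inch '[-0.05,0,0,0,-0.15,0,0,0,-0.3,0,0,0,-0.45,0,0,0,-0.58,0,0,0,-0.63,0,0,0,-0.63,0,0,0,-0.63,0,0,0]'
python3 -c "
from h import *
go([.575,-.0143,.14],2.5)"
```

```text
clock: 40.05
ee_pos: [0.387, 0.2825, 0.017]
orientation: [-0.032, 1.571, 0.032]
contact_force: [0.1, 0.0, 0.5]
gripper_width: 0.0683
clock: 40.55
ee_pos: [0.3876, 0.2829, 0.0173]
orientation: [-0.032, 1.57, 0.032]
contact_force: [-2.3, -0.2, 5.0]
gripper_width: 0.049
clock: 41.22
ee_pos: [0.3872, 0.2824, 0.1426]
orientation: [-0.032, 1.57, 0.032]
contact_force: [-0.6, -0.9, -2.0]
gripper_width: 0.0489
t 41.22 p [0.3872 0.2824 0.1426] F [-0.6 -0.9 -2. ] w 0.0489
[[0.0, -0.04, 0.999], [0.0, 0.999, 0.04], [-1.0, 0.0, 0.0]] q [ 0.54  0.14  2.04 -0.    0.96  0.5 ]
row [ 0.0133 -1.5203  0.8783] -0.001 mm [   2.7 -304.1  175.7] deg -0.2 rows>= 8.42100195917964
```

```bash
python3 -m inch '[0,-0.05,0.02,0,0,-0.15,0.08,0,0,-0.3,0.17,0,0,-0.45,0.26,0,0,-0.59,0.34,0,0,-0.7,0.4,0,0,-0.75,0.43,0,0,-0.76,0.435,0,0,-0.76,0.435,0]'
python3 -m inch '[0,-0.05,0.02,0,0,-0.15,0.08,0,0,-0.3,0.17,0,0,-0.45,0.26,0,0,-0.59,0.34,0,0,-0.7,0.4,0,0,-0.75,0.43,0,0,-0.763,0.44,0,0,-0.763,0.44,0,0,-0.763,0.44,0,0,-0.763,0.44,0]'
python3 -c "
from h import *
go([.575,-.0143,.0873],2.5)"
```

```text
clock: 41.97
ee_pos: [0.4795, 0.1334, 0.1413]
orientation: [-0.03, 1.574, 0.03]
contact_force: [-0.5, 0.2, -2.0]
gripper_width: 0.0495
clock: 42.88
ee_pos: [0.5734, -0.0131, 0.1425]
orientation: [-0.032, 1.572, 0.034]
contact_force: [0.1, 0.8, -1.1]
gripper_width: 0.0491
t 42.88 p [ 0.5734 -0.0131  0.1425] F [ 0.1  0.8 -1.1] w 0.0491
[[-0.002, -0.042, 0.999], [0.001, 0.999, 0.042], [-1.0, 0.001, -0.002]] q [-0.1   0.31  1.83  0.    1.01 -0.14]
row [ 0.2758 -0.0067  0.0083] -0.0005 mm [55.2 -1.3  1.7] deg -0.1 rows>= 1.323588631458408
```

```bash
python3 -m inch '[0.04,-0.004,0.005,0,0.1,-0.004,0.005,0,0.16,-0.004,0.005,0,0.21,-0.004,0.005,0,0.235,-0.004,0.005,0,0.25,-0.004,0.005,0,0.26,-0.004,0.005,0,0.266,-0.004,0.005,0,0.271,-0.004,0.005,0,0.275,-0.004,0.005,0,0.279,-0.004,0.005,0,0.283,-0.004,0.005,0,0.286,-0.004,0.005,0,0.286,-0.004,0.005,0]'
```

```text
clock: 44.05
ee_pos: [0.5761, -0.0155, 0.0873]
orientation: [-0.032, 1.57, 0.032]
contact_force: [-3.8, 1.6, 5.2]
gripper_width: 0.0493
```

```bash
python3 -m inch '[0,0,0,0,0,0,0,0,0,0,0,0,0,0,0,0]' 0.4
python3 -m inch '[-0.1,0,0,0,-0.25,0,0,0,-0.4,0,0,0,-0.6,0,0,0,-0.7,0,0,0,-0.7,0,0,0]'
python3 -m inch '[0,0.96,-0.45,0,0,0.96,-0.45,0,0,0.96,-0.45,0,0,0.96,-0.45,0,0,0.96,-0.45,0,0,0.96,-0.45,0,0,0.96,-0.45,0]' 0.6
python3 -c "
from h import *
grab('scene','s5');go([.3995,.373,.2],2.5)
f=load('s5');print(proj(f,[[.3995,.373,.05]]))
h=cv2.cvtColor(f['pixels'],cv2.COLOR_RGB2HSV);m=((h[...,0]>5)&(h[...,0]<16)&(h[...,1]>200)&(h[...,2]>150)).astype(np.uint8)
m[250:]=0
n,l,s,c=cv2.connectedComponentsWithStats(m);print([(s[i,4],c[i].round(1)) for i in range(1,n) if s[i,4]>15])
f=load('s4');h=cv2.cvtColor(f['pixels'],cv2.COLOR_RGB2HSV);m=((h[...,0]>5)&(h[...,0]<16)&(h[...,1]>200)&(h[...,2]>150)).astype(np.uint8)
m[250:]=0
n,l,s,c=cv2.connectedComponentsWithStats(m);print([(s[i,4],c[i].round(1)) for i in range(1,n) if s[i,4]>15])"
```

```text
clock: 44.38
ee_pos: [0.5756, -0.0155, 0.0856]
orientation: [-0.032, 1.571, 0.032]
contact_force: [-0.9, -0.0, 0.6]
gripper_width: 0.0596
clock: 44.88
ee_pos: [0.5801, -0.0158, 0.2324]
orientation: [-0.033, 1.558, 0.031]
contact_force: [1.2, -0.2, 1.3]
gripper_width: 0.0595
clock: 45.47
ee_pos: [0.4762, 0.1747, 0.2247]
orientation: [-0.036, 1.572, 0.035]
contact_force: [0.2, -0.9, 0.0]
gripper_width: 0.0684
t 45.52 p [0.4773 0.1734 0.2249] F [ 0.3 -0.2 -0.3] w 0.0682
[[-0.001, -0.043, 0.999], [-0.001, 0.999, 0.043], [-1.0, -0.001, -0.001]] q [ 0.26  0.09  1.91 -0.    1.14  0.22]
row [ 0.124   1.0142 -0.3452] -0.0001 mm [ 24.8 202.8 -69. ] deg -0.0 rows>= 5.172527228509091
[[298.81133403 136.53125362]]
[(np.int32(86), array([298.4, 135.9]))]
[(np.int32(86), array([298.4, 135.9]))]
```

Orange jar unmoved. Go to it.

```bash
python3 -m inch '[0.1,1,-0.335,0,0.1,1,-0.335,0,0.1,1,-0.335,0,0.3,1,-0.335,0,0.5,1,-0.335,0,0.5,1,-0.335,0,0.5,1,-0.335,0,0.5,1,-0.335,0]'
python3 -c "
from h import *
go([.3995,.373,.018],2.5)"
```

```text
clock: 46.18
ee_pos: [0.4017, 0.3681, 0.1224]
orientation: [-0.036, 1.576, 0.029]
contact_force: [0.2, -0.1, 0.4]
gripper_width: 0.0681
t 46.18 p [0.4017 0.3681 0.1224] F [ 0.2 -0.1  0.4] w 0.0681
[[-0.005, -0.041, 0.999], [-0.005, 0.999, 0.041], [-1.0, -0.005, -0.005]] q [ 0.66  0.29  1.9  -0.    0.96  0.62]
row [ 0.5218  0.0274 -0.0073] -0.0008 mm [104.4   5.5  -1.5] deg -0.1 rows>= 2.506462022215216
```

```bash
python3 -m inch '[0.1,0.025,-0.02,0,0.25,0.025,-0.02,0,0.38,0.025,-0.02,0,0.46,0.025,-0.02,0,0.5,0.025,-0.02,0,0.53,0.025,-0.02,0,0.54,0.025,-0.02,0,0.54,0.025,-0.02,0,0.54,0.025,-0.02,0,0.54,0.025,-0.02,0]'
python3 -c "
from h import *
go([.3995,.373,.018],2.5)"
```

```text
clock: 47.02
ee_pos: [0.3999, 0.3754, 0.019]
orientation: [-0.03, 1.568, 0.033]
contact_force: [0.1, 0.5, 0.1]
gripper_width: 0.0683
t 47.02 p [0.3999 0.3754 0.019 ] F [0.1 0.5 0.1] w 0.0683
[[0.002, -0.04, 0.999], [0.002, 0.999, 0.04], [-1.0, 0.002, 0.002]] q [ 0.67  0.46  1.93 -0.    0.75  0.63]
row [ 0.0052 -0.012  -0.0023] -0.0011 mm [ 1.  -2.4 -0.5] deg -0.2 rows>= 0.06378924664014463
```

```bash
python3 -m inch '[0.005,-0.012,0,0,0.005,-0.012,0,0]'
python3 -m inch '[0,0,0,0,0,0,0,0,0,0,0,0,0,0,0,0,0,0,0,0,0,0,0,0]' -1 40
python3 -m inch '[-0.05,0,0,0,-0.15,0,0,0,-0.3,0,0,0,-0.45,0,0,0,-0.58,0,0,0,-0.63,0,0,0,-0.63,0,0,0,-0.63,0,0,0]'
python3 -c "
from h import *
go([.5715,.0705,.14],2.5)"
```

```text
clock: 47.18
ee_pos: [0.399, 0.3723, 0.0172]
orientation: [-0.032, 1.57, 0.032]
contact_force: [0.3, -0.5, -0.5]
gripper_width: 0.0684
clock: 47.68
ee_pos: [0.3991, 0.3726, 0.0171]
orientation: [-0.031, 1.57, 0.032]
contact_force: [-0.8, -0.3, 5.6]
gripper_width: 0.0491
clock: 48.35
ee_pos: [0.3986, 0.3721, 0.1424]
orientation: [-0.032, 1.571, 0.032]
contact_force: [0.4, 0.3, -2.3]
gripper_width: 0.0491
t 48.35 p [0.3986 0.3721 0.1424] F [ 0.4  0.3 -2.3] w 0.0491
[[-0.0, -0.04, 0.999], [-0.0, 0.999, 0.04], [-1.0, -0.0, -0.0]] q [ 0.67  0.26  1.89 -0.    0.99  0.63]
row [ 0.012  -1.5417  0.8032] -0.001 mm [   2.4 -308.3  160.6] deg -0.2 rows>= 8.337614122255275
```

```bash
python3 -m inch '[0,-0.05,0.02,0,0,-0.15,0.08,0,0,-0.3,0.16,0,0,-0.45,0.24,0,0,-0.59,0.31,0,0,-0.7,0.37,0,0,-0.75,0.395,0,0,-0.77,0.4,0,0,-0.77,0.4,0]'
python3 -m inch '[0,-0.05,0.02,0,0,-0.15,0.08,0,0,-0.3,0.16,0,0,-0.45,0.24,0,0,-0.59,0.31,0,0,-0.7,0.37,0,0,-0.75,0.395,0,0,-0.773,0.403,0,0,-0.773,0.403,0,0,-0.773,0.403,0,0,-0.773,0.403,0]'
python3 -c "
from h import *
go([.5715,.0705,.0871],2.5)"
```

```text
clock: 49.1
ee_pos: [0.484, 0.2204, 0.141]
orientation: [-0.031, 1.574, 0.029]
contact_force: [-0.6, 0.9, -0.2]
gripper_width: 0.049
clock: 50.02
ee_pos: [0.5707, 0.0719, 0.1424]
orientation: [-0.033, 1.572, 0.033]
contact_force: [-0.1, -0.2, -0.7]
gripper_width: 0.0492
t 50.02 p [0.5707 0.0719 0.1424] F [-0.1 -0.2 -0.7] w 0.0492
[[-0.001, -0.042, 0.999], [0.0, 0.999, 0.042], [-1.0, 0.001, -0.001]] q [0.05 0.31 1.82 0.   1.01 0.01]
row [ 0.2765 -0.0074  0.0039] -0.0005 mm [55.3 -1.5  0.8] deg -0.1 rows>= 1.3266941586586332
```

```bash
python3 -m inch '[0.04,-0.004,0.002,0,0.1,-0.004,0.002,0,0.16,-0.004,0.002,0,0.21,-0.004,0.002,0,0.235,-0.004,0.002,0,0.25,-0.004,0.002,0,0.26,-0.004,0.002,0,0.266,-0.004,0.002,0,0.271,-0.004,0.002,0,0.275,-0.004,0.002,0,0.279,-0.004,0.002,0,0.283,-0.004,0.002,0,0.287,-0.004,0.002,0,0.287,-0.004,0.002,0]'
```

```text
clock: 51.18
ee_pos: [0.5727, 0.0697, 0.0871]
orientation: [-0.032, 1.57, 0.032]
contact_force: [-1.9, 0.2, 7.1]
gripper_width: 0.049
```

```bash
python3 -m inch '[0,0,0,0,0,0,0,0,0,0,0,0,0,0,0,0]' 0.4
python3 -m inch '[-0.1,0,0,0,-0.25,0,0,0,-0.4,0,0,0,-0.6,0,0,0,-0.7,0,0,0,-0.7,0,0,0]'
python3 -m inch '[0,-0.43,-0.4,0,0,-0.43,-0.4,0,0,-0.43,-0.4,0,0,-0.43,-0.4,0,0,-0.43,-0.4,0,0,-0.43,-0.4,0,0,-0.43,-0.4,0]' -1 40
python3 -c "
from h import *
a=grab('side','d2');grab('wrist','w5');crop('d2',170,120,340,250,4.6,'d2c')
w=cv2.imread('pics/w5.png');cv2.imwrite('pics/v.png',np.hstack([cv2.resize(cv2.imread('pics/d2.png')[110:260,160:350],(380,300)),cv2.resize(w,(400,300))]))
go([.4960,-.0160,.1],2.5)"
```

```text
clock: 51.52
ee_pos: [0.5722, 0.0697, 0.0852]
orientation: [-0.032, 1.57, 0.032]
contact_force: [-0.6, -0.5, -0.3]
gripper_width: 0.06
clock: 52.02
ee_pos: [0.5765, 0.0699, 0.232]
orientation: [-0.031, 1.558, 0.032]
contact_force: [1.0, -0.3, -0.1]
gripper_width: 0.0598
clock: 52.6
ee_pos: [0.4965, -0.0188, 0.2251]
orientation: [-0.032, 1.57, 0.032]
contact_force: [0.1, 0.2, -0.2]
gripper_width: 0.0002
t 52.7 p [ 0.4965 -0.0187  0.2251] F [ 0.3 -0.1 -0. ] w -0.0
[[0.0, -0.042, 0.999], [0.0, 0.999, 0.042], [-1.0, 0.0, 0.0]] q [-0.13  0.07  1.94  0.    1.14 -0.17]
row [ 0.6257  0.0133 -0.0019] -0.0006 mm [125.1   2.7  -0.4] deg -0.1 rows>= 3.00149189600596
```

View pics/v.png

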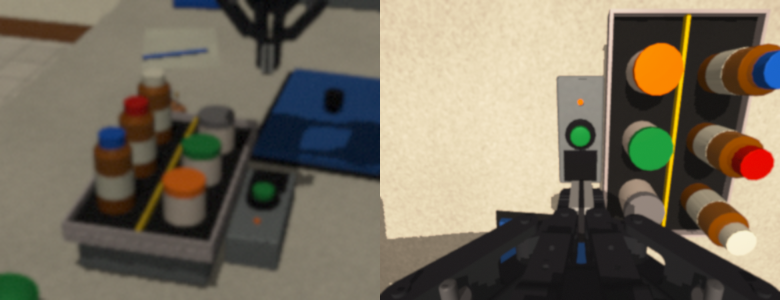

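All six stand upright in their rows. The button is at about (256,171) in the wrist view.

```bash
python3 -c "
from h import *
f=load('w5');h=cv2.cvtColor(f['pixels'],cv2.COLOR_RGB2HSV);m=((h[...,0]>50)&(h[...,0]<75)&(h[...,1]>150)&(h[...,2]>90)).astype(np.uint8)
n,l,s,c=cv2.connectedComponentsWithStats(m);print([(s[i,4],c[i].round(1)) for i in range(1,n) if s[i,4]>60])
for z in (.06,.07,.08):print(onz(f,[[256,171.5]],z).round(4))"
python3 -m inch '[0.2,0.013,-0.002,0,0.4,0.013,-0.002,0,0.55,0.013,-0.002,0,0.65,0.013,-0.002,0,0.68,0.013,-0.002,0,0.68,0.013,-0.002,0,0.68,0.013,-0.002,0]'
```

```text
[(np.int32(520), array([255.9, 174. ])), (np.int32(2457), array([346.2, 190.1]))]
[[ 0.4951 -0.0151  0.06  ]]
[[ 0.4951 -0.0129  0.07  ]]
[[ 0.495  -0.0106  0.08  ]]
clock: 53.28
ee_pos: [0.4963, -0.0165, 0.0898]
orientation: [-0.032, 1.57, 0.032]
contact_force: [0.1, 0.3, 0.6]
gripper_width: -0.0002
```

```bash
python3 -m inch '[0.03,0,0,0,0.06,0,0,0,0.08,0,0,0,0.1,0,0,0,0.11,0,0,0,0.11,0,0,0]'
python3 -m inch '[0.01,0,0,0,0.02,0,0,0,0.02,0,0,0]'
```

```text
clock: 53.78
ee_pos: [0.495, -0.0169, 0.067]
orientation: [-0.031, 1.571, 0.032]
contact_force: [-0.4, 0.1, 1.1]
gripper_width: 0.0001
clock: 54.03
ee_pos: [0.4953, -0.0169, 0.0633]
orientation: [-0.032, 1.57, 0.032]
contact_force: [-0.9, -0.2, 2.9]
gripper_width: 0.0002
```

```bash
python3 -m inch '[0.008,0,0,0,0.015,0,0,0,0.015,0,0,0]'; python3 -m inch '[0.005,0,0,0,0.01,0,0,0,0.01,0,0,0]'
```

```text
clock: 54.28
ee_pos: [0.4953, -0.0169, 0.061]
orientation: [-0.032, 1.571, 0.032]
contact_force: [-2.1, -0.1, 6.8]
gripper_width: 0.0
clock: 54.53
ee_pos: [0.4954, -0.0169, 0.0607]
orientation: [-0.032, 1.572, 0.032]
contact_force: [-6.8, 0.6, 20.0]
gripper_width: 0.0001
```

The hard stop shows at 20 N, so the button is fully down. Let go and retreat clear.

```bash
python3 -m inch '[-0.02,0,0,0,-0.1,0,0,0,-0.3,0,0,0,-0.5,0,0,0,-0.7,0,0,0,-0.85,0,0,0,-0.85,0,0,0]'
python3 -m inch '[0,0,-0.3,0,0,0,-0.5,0,0,0,-0.5,0,0,0,-0.5,0,0,0,-0.5,0]'
python3 -c "
from h import *
st();grab('scene','s6');crop('s6',0,130,400,384,2,'s6c')"
```

```text
clock: 55.12
ee_pos: [0.5006, -0.0175, 0.236]
orientation: [-0.033, 1.555, 0.03]
contact_force: [0.6, -0.3, 0.6]
gripper_width: -0.0
clock: 55.53
ee_pos: [0.395, -0.0209, 0.2278]
orientation: [-0.031, 1.57, 0.031]
contact_force: [0.7, -0.8, -1.1]
gripper_width: 0.0003
t 55.53 p [ 0.395  -0.0209  0.2278] F [ 0.7 -0.8 -1.1] w 0.0003
[[0.001, -0.04, 0.999], [-0.0, 0.999, 0.04], [-1.0, -0.0, 0.001]] q [-0.16 -0.16  2.14  0.    1.16 -0.2 ]
```

View pics/s6c.png

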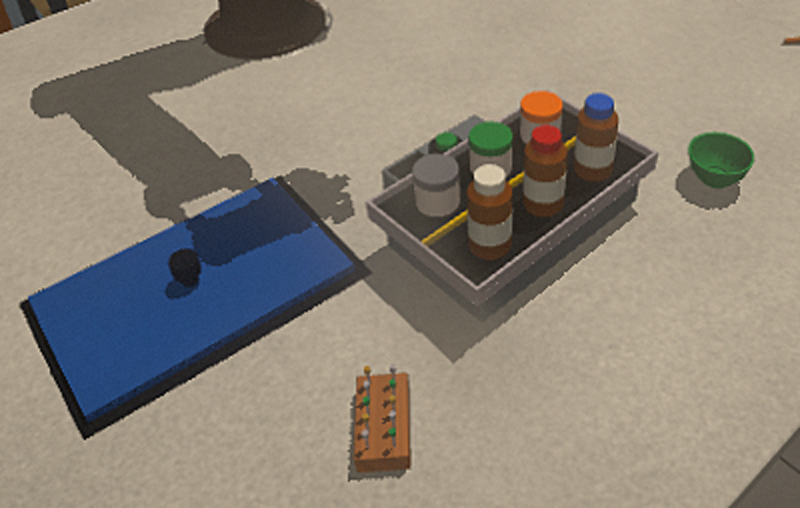

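Everything is in place, the button is up and the arm is clear. Handing in.

```bash
python3 -c "
from rig import ctrl
print(ctrl.sign_off())"
```

```text
the job is handed in; nothing more can be done
None
```

The job is done and handed in at about 56 s of the 210 s allowed; signing off gave no verdict.

- **Lid:** I lifted it off by its knob and laid it on the black mat. It lies flat and square, with even margins in the picture.
- **Bottles and jars:** The three brown bottles went into the back row first, then the three white jars into the front row. Each was set down with roughly 7–9 N of contact. No jar was seen to move before I picked it up.
- **Start button:** I pressed it until the force rose to 20 N with almost no further movement, which I took as its stop (about 6 mm down). The joint value itself cannot be read. I then let go and backed the arm away.

In the last picture all six containers stand upright in their rows, the lid is flat on the mat, and the button looks up. The bur block and bowl look undisturbed, and the arm touches nothing. No check failed. The only disagreement was early on: the two fixed cameras differed by about 1 cm on the knob and about 2 cm on the button, so I measured both again with the wrist camera.

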